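# Free the seized stopper of a reagent bottle

## Task

The stopper with the flat upright thumb grip has seized in its bottle; the other bottle, with the ball knob, is not wanted. Grip the thumb grip and work the stopper out by twisting it back and forth while easing it upward, keeping the bottle seated in its holder (a straight pull only brings the bottle up with it). Then stand the stopper upright on its foot in the empty steel tray and let go.

Things in the scene. Friction and masses are not known exactly. Their poses are not given: they have to be found in the camera images.
- stopper_grip (a point): Centre of the seized stopper's thumb grip: a flat upright white plate 36 mm long (own x), 14 mm thick (own y), from 23 mm below this point to 17 mm above it, z up. Grip it firmly (about 40 N) from above, fingers closing along own y. Below the plate is a round flange 42 mm across, its top 23 mm below this point. Turning takes about 0.3 to 0.5 N m; it can turn either way without a stop.
- stopper_foot (a point): Centre of the flat foot of the stopper's plug (28 mm across), 44 mm below the grip point; 60 g. The plug sits 16 mm deep in the bottle's neck and is clear once raised 16 mm. It holds against a straight pull (20 to 32 N); while it turns it comes out about 3 mm for each 60 degree swing if it is raised in step, so about six swings to and fro free it.
- bottle (a joint): How far the seized bottle is lifted in its holder, m: 0 home, up positive. Squat amber glass, 72 mm square, 86 mm tall, 0.9 kg, round neck, its lip 92 mm above the worktop. It stands in a grey holder 100 mm square, 24 mm high, fixed to the worktop, that keeps it from turning; only its weight holds it down.
- tray: Empty shallow steel tray fixed to the worktop, 120 mm (own x) by 140 mm (own y), rim 13 mm high, walls and floor 3 mm thick. Origin at the centre of its underside, z up.
Things that resemble listed ones, but are neither listed nor needed, are in the scene too. What is shaped like the part that bears stopper_grip but blue or pink is not meant.

How it is judged:
By the outcome, as a careful person would: the job done as asked, in the order asked, and still so for the second after the job is handed in, with the robot touching nothing.
It also fails if it takes over 56 s, if anything falls off the work surface, if the arm or the gripper's body presses on something with over 40 N, if the wrist force passes 120 N, or if a joint passes its speed limit or range.

## Robot

A 6-joint arm with a two-finger parallel gripper is mounted at the origin on a cart in front of the work surface, level with it; the furniture and walls round the work are solid. World frame = base frame: x ahead of the robot, y to its left, z up, the work surface at z = 0. Lengths are in m, angles in rad, forces in N, time in s.
With the tool pointing down it reaches from about 0.3 to 1 m from the base axis. Payload 5.1 kg.
Tool frame: the origin (TCP) lies between the finger pads; the fingertips stand 14 mm ahead of it and the grasp point (between the pads) lies 5 mm behind it (env.finger_overhang is the distance from the TCP to the fingertips, in m); z points along the fingers, y is the line along which they close (so a half turn about z gives the same grasp; the last joint's range is limited). The gripper opens to 95 mm and grips with 3 to 60 N. Pads are 20 mm wide; open, the fingers measure 119 mm over their backs; the gripper's body (75 mm by 180 mm) begins 59 mm behind the grasp point.
Start: joints at [-1.207, 0.124, 1.65, -0, 1.367, -0.083], TCP at [0.281, -0.586, 0.229] pointing down, gripper open.
Joint ranges: [-2.61, 2.61], [-1.02, 2.33], [0.03, 2.71], [-1.35, 4.49], [0.32, 2.68], [-2.91, 2.91]. Speed limits (rad/s): [2.57, 2.57, 3.14, 3.14, 3.14, 3.14].

## Interface

Orientations are given as a unit quaternion [x, y, z, w].
In Python, from bench import env gives the robot as it stands.
- The arm moves only by the tool arm_command, never from a script. Its argument "steps" is a list that holds one entry, the list of rows, each a list of 7 numbers: the shift along the tool's x, y, z scaled (see below), then the turn, a rotation vector about the tool's x, y, z scaled (see below), then the closure, from -1 (fully open) to 1 (shut), so that 0 is half open. A call has 1 to 12 rows; each row is the pose to reach, as a shift and turn from the pose commanded when the call began, along the tool's axes at that moment; what a row does not reach only later rows make up. The controller multiplies each number of a shift by 0.15 m and each number of a turn by pi/2 rad. A row lasts 1/8 s, in which the tool goes at most 62.5 mm and 10.7 degrees, less where a joint would pass 70% of its speed; a pose out of reach is approached as far as the arm can. A call with a number of a shift or a turn outside -1 to 1 is refused whole. A call with a gripper value outside its range is refused whole. The fingers move at their own pace and stop on an object; "newtons" is the grip in N (left out, the last holds). Time passes only in rows, so rows that repeat a pose let the fingers close. It gives the time, the measured TCP pose, the force, the opening and the grip force at its end, in the units of the state.
- env.observe(): the state, without advancing time (a new reading comes with each control period).
- env.capture(name): name is "scene" or "top" or "wrist"; returns a dict with "color" (384x512x3 uint8, red, green, blue), "fovy" (degrees; the focal length in pixels is half the picture's height over the tangent of half this angle, whatever the lens; pixels are square), "cx", "cy" (the principal point, pixels), "rvec" (rotation vector, rad) and "tvec" (3), from world to camera coordinates, as OpenCV has them. Camera axes: x right, y down, z forward; pixel columns grow to the right and rows downward; lengths in m; the calibration is good to about 2 mm. A picture is of the moment at which its call begins. There is no depth.
- env.finish_job(): hands the job in; it is judged then, once.
Trained networks look in a picture, given as the dict that the camera call returned (one of the last four; its "shot" number tells which), for a name from the list of things; names that differ only in an ending like _2 or _b are one class to them, and where a whole thing is asked for, a point or a joint stands for the part that bears it (a point fixed in the world has none). Each returns a list of dicts, best first, with "conf" (0 to 1); they miss things now and then, are a little off and sometimes report something else, mostly with a low value. They report only what shows in the picture. A call takes as long as a camera call. They do not tell look-alikes from the thing itself.
- env.look_for(picture, target): "extent" ([centre column, centre row, width, height] as shares, 0 to 1, of the picture: columns of its width, rows of its height, round what is visible of it).
The state is a dict: "time": time; "q": joint angles; "joint_velocities": joint speeds; "effort": joint torques, N m; "ee_pos": TCP position; "ee_rot": TCP orientation; "ft_force": force on the tool from outside, world axes, zero at the start; "ft_torque": the same for the moment, N m; "width": finger opening in m; "grip_force": force on a finger pad.
Only numpy, scipy, OpenCV 4.12 (cv2) and the standard library are available. Lean on these libraries where they do the work, as an engineer would, in place of code of your own. Each camera call takes 0.05 s, during which the arm holds its last target. There are 200 camera calls.

## Working session

There is one attempt and no reset: what is moved stays moved. The work goes in short steps, Python scripts to look and compute and a tool call to move; the robot and the scene stay as the last step left them, time stands still between calls to the robot, and variables do not carry over. Pictures are saved under pics/ and viewed, at most 10 in all, crops included, and the job is handed in when it is done.

Besides the shell and the picture viewer there is one more tool, called after "Request:" in YAML: its name, and indented under it one key for each argument. arm_command: Moves the arm, as the interface text tells. Its arguments: {"type":"object","properties":{"steps":{"type":"array"},"newtons":{"type":"number"}},"required":["steps"]}

```bash
python3 -c "
import cv2;i=cv2.imread('pics/a.png');cv2.imwrite('pics/a2.png',cv2.resize(i,(800,1200))[:600]);cv2.imwrite('pics/a3.png',cv2.resize(i,(800,1200))[600:])"
```

```text
(no output)
```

View pics/a2.png

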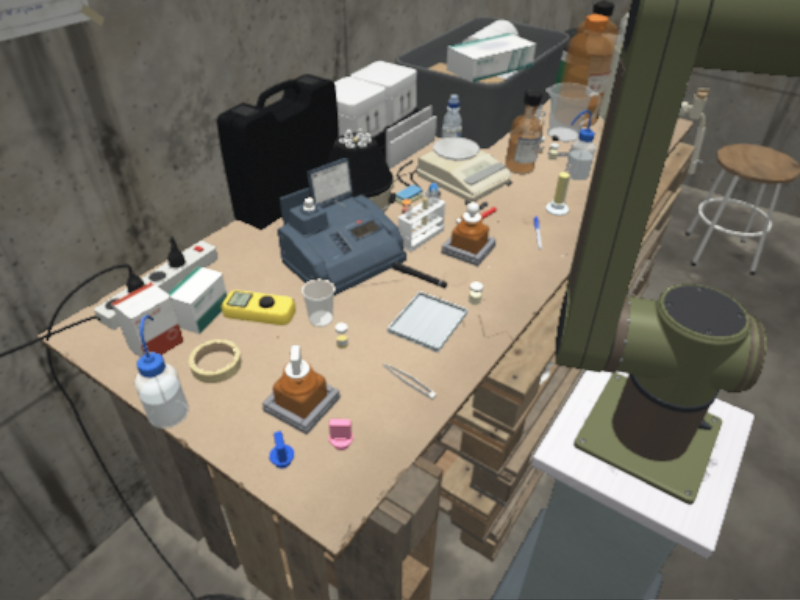

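View pics/a3.png

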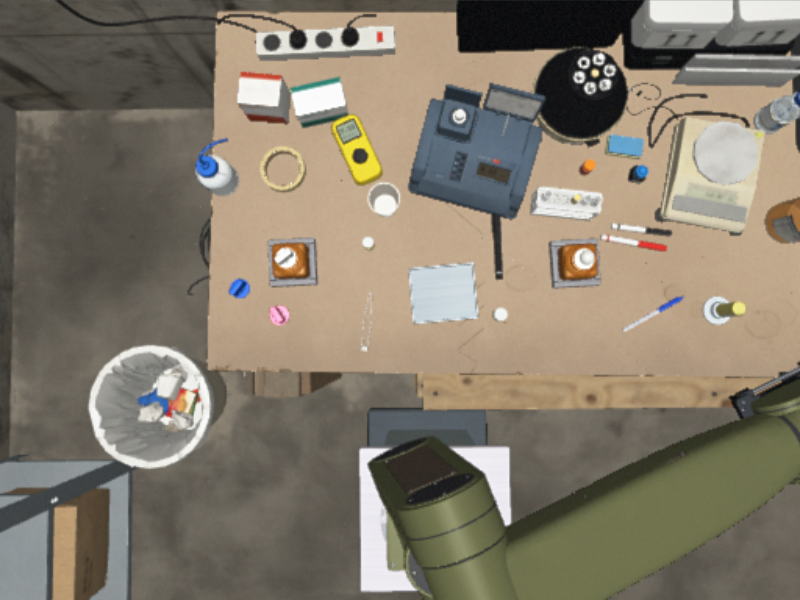

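Candidates, in pixels of the 800-wide views: white plate on an amber bottle (scene 297,360; top 287,260), blue (281,450; 239,288), pink (340,432; 279,315), and a ball knob on the other bottle (472,215; 580,260). The white plate on the left bottle fits the description: it is white, flat and seated in a bottle in a holder. The tray is at scene (428,320), top (444,292).

```bash
python3 - <<'E'
from h import *
s=env.capture('scene');t=env.capture('top')
X=tri([s,t],[(191,232),(182,166)]);print('grip',X,proj(s,X),proj(t,X))
for z in(0.1,0.13):print(onplane(t,183,166,z))
print('bottle',onplane(t,185,167,.05))
print('tray',tri([s,t],[(271,206),(282,187)]),onplane(t,282,187,.006),onplane(s,271,206,.006))
# tray corners
g=t['color'][150:230,240:330];a=cv2.resize(g,None,fx=5,fy=5,interpolation=2)
b=cv2.resize(t['color'][145:190,160:210],(450,400),interpolation=2)
c=cv2.resize(s['color'][215:275,165:220],(366,400),interpolation=2)
cv2.imwrite('pics/b.png',np.hstack([b,c[:, :350]])[:,:,::-1]);
E
```

```text
grip [0.5404281  0.29891114 0.1147899 ] [191.22415694 232.03248955] [181.91798705 165.88651911]
[0.54171634 0.29806089]
[0.53830522 0.29289509]
bottle [0.54404167 0.30010697]
tray [ 0.48031025 -0.01725869  0.00435274] [ 0.47813319 -0.01830828] [ 0.4823115  -0.01424362]
```

View pics/b.png

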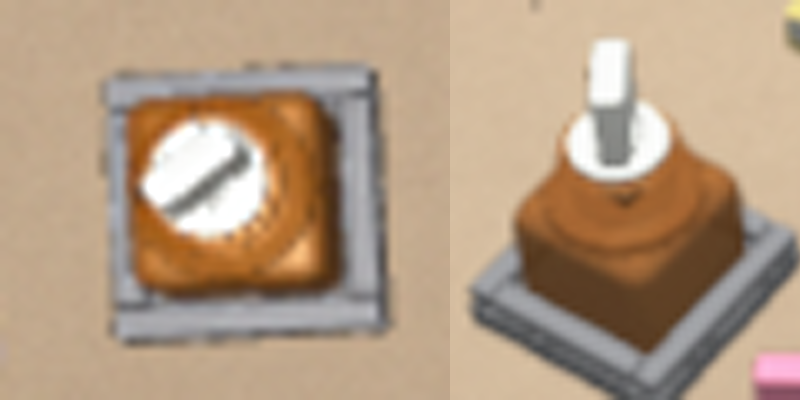

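The crop confirms the target: a white flat plate on the amber bottle in its holder. Next I'll fly over for a wrist look.

```bash
cat >> h.py <<'E'
from scipy.spatial.transform import Rotation as Ro
def units(R,dp,yaw=0):
    """tool-unit row for world shift dp and world yaw"""
    s=R.inv().apply(dp)/.15; r=R.inv().apply([0,0,yaw])/(np.pi/2); return np.r_[s,r].round(3).tolist()
def plan(pts,yaws):
    o=env.observe();R=Ro.from_quat(o['ee_rot']);p=o['ee_pos']
    for q,y in zip(pts,yaws):
        print(units(R,np.array(q)-p,y),np.linalg.norm(np.array(q)-p));R=Ro.from_euler('z',y)*R;p=np.array(q)
E
python3 - <<'E'
from h import *
n=6;a=np.array([.281,-.586,.30]);b=np.array([.52,.29,.30]);y=np.radians(102/n)
plan([a+(b-a)*(i+1)/n for i in range(n)],[y]*n)
E
```

```text
[0.662, -0.764, -0.475, -0.0, 0.0, -0.189] 0.16749813734001046
[0.854, -0.537, -0.0, -0.0, 0.0, -0.189] 0.1513363619373891
[0.974, -0.263, -0.0, -0.0, 0.0, -0.189] 0.1513363619373891
[1.008, 0.033, -0.0, -0.0, 0.0, -0.189] 0.15133636193738917
[0.955, 0.326, 0.0, -0.0, 0.0, -0.189] 0.15133636193738903
[0.818, 0.591, 0.0, -0.0, 0.0, -0.189] 0.15133636193738917
```

Request:
arm_command:
  steps:
    - [[0.66,-0.76,-0.48,0,0,-0.19,-1],[0.66,-0.76,-0.48,0,0,-0.19,-1],[0.66,-0.76,-0.48,0,0,-0.19,-1]]

```text
time: 0.98
ee_pos: [0.3214, -0.439, 0.3023]
ee_rot: [0.931, 0.365, 0.0, 0.001]
ft_force: [0.3, -1.0, 0.8]
width: 0.0952
grip_force: 0.0
```

Request:
arm_command:
  steps:
    - [[0.85,-0.54,0,0,0,-0.19,-1],[0.85,-0.54,0,0,0,-0.19,-1],[0.85,-0.54,0,0,0,-0.19,-1]]

```text
time: 1.35
ee_pos: [0.36, -0.2921, 0.3011]
ee_rot: [0.866, 0.5, 0.0, 0.001]
ft_force: [-0.1, 0.2, 0.2]
width: 0.0951
grip_force: 0.0
```

Request:
arm_command:
  steps:
    - [[0.97,-0.26,0,0,0,-0.19,-1],[0.97,-0.26,0,0,0,-0.19,-1],[0.97,-0.26,0,0,0,-0.19,-1]]

```text
time: 1.72
ee_pos: [0.3994, -0.1467, 0.3011]
ee_rot: [0.782, 0.623, 0.0, 0.0]
ft_force: [0.1, -0.1, 0.3]
width: 0.0952
grip_force: 0.0
```

Request:
arm_command:
  steps:
    - [[1,0.03,0,0,0,-0.19,-1],[1,0.03,0,0,0,-0.19,-1],[1,0.03,0,0,0,-0.19,-1]]

```text
time: 2.1
ee_pos: [0.4377, -0.0015, 0.301]
ee_rot: [0.68, 0.733, 0.0, 0.0]
ft_force: [-0.2, -0.0, -0.4]
width: 0.0948
grip_force: 0.0
```

Request:
arm_command:
  steps:
    - [[0.95,0.33,0,0,0,-0.19,-1],[0.95,0.33,0,0,0,-0.19,-1],[0.95,0.33,0,0,0,-0.19,-1]]

```text
time: 2.48
ee_pos: [0.477, 0.1442, 0.3007]
ee_rot: [0.564, 0.826, 0.0, -0.0]
ft_force: [0.2, -0.9, 0.7]
width: 0.0949
grip_force: 0.0
```

Request:
arm_command:
  steps:
    - [[0.82,0.59,0,0,0,-0.19,-1],[0.82,0.59,0,0,0,-0.19,-1],[0.82,0.59,0,0,0,-0.19,-1],[0.82,0.59,0,0,0,-0.19,-1]]

```text
time: 2.98
ee_pos: [0.5151, 0.2895, 0.3001]
ee_rot: [0.436, 0.9, -0.0, -0.0]
ft_force: [0.8, -0.3, -0.1]
width: 0.0954
grip_force: 0.0
```

```bash
cat > look.py <<'E'
import sys
from h import *
w=env.capture('wrist');cv2.imwrite(f'pics/{sys.argv[1]}.png',w['color'][:,:,::-1])
np.save(sys.argv[1]+'.npy',dict(w),allow_pickle=True)
for k in('stopper_grip','stopper_foot','tray'):
    print(k,[(round(d['conf'],2),(np.array(d['extent'])*[512,384,512,384]).round(1).tolist()) for d in env.look_for(w,k)])
o=env.observe();print(o['time'],o['ee_pos'],Ro.from_quat(o['ee_rot']).as_matrix().round(3),o['q'].round(3))
for X in([.54,.298,.115],):print(proj(w,X))
R=cv2.Rodrigues(np.array(w['rvec'],float))[0];print('cam',-R.T@w['tvec'])
E
python3 look.py w1
```

```text
stopper_grip [(0.9, [283.9, 182.2, 31.8, 40.1]), (0.69, [224.6, 97.3, 33.6, 30.2]), (0.61, [303.6, 70.9, 33.5, 37.2])]
stopper_foot [(0.78, [225.8, 98.1, 36.0, 34.6]), (0.67, [298.2, 71.0, 29.3, 34.2]), (0.66, [284.0, 184.0, 34.0, 44.8])]
tray [(0.94, [131.7, 278.7, 70.9, 80.7])]
3.175 [0.51514881 0.28699784 0.30085876] [[-0.617  0.787  0.   ]
 [ 0.787  0.617 -0.   ]
 [-0.     0.    -1.   ]] [ 0.417 -0.044  1.703 -0.     1.483 -0.248]
[279.53524542 178.58028782]
cam [0.47264114 0.34229721 0.45583657]
```

View pics/w1.png

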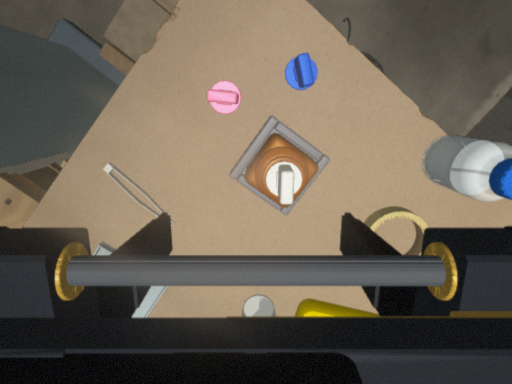

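The wrist view shows the white plate at (286,185) on the amber bottle, pink at (224,97) and blue at (302,71), both lying on the table. I'll take a second, closer view.

Request:
arm_command:
  steps:
    - [[-0.2,0.2,0.5,0,0,0,-1],[-0.2,0.2,0.5,0,0,0,-1],[-0.2,0.2,0.5,0,0,0,-1]]

```text
time: 3.55
ee_pos: [0.5565, 0.2817, 0.2234]
ee_rot: [0.438, 0.899, -0.002, -0.002]
ft_force: [-0.1, -1.0, 0.7]
width: 0.095
grip_force: 0.0
```

```bash
python3 look.py w2; python3 - <<'E'
import cv2,numpy as np
a=cv2.imread('pics/w1.png')[150:220,250:320];b=cv2.imread('pics/w2.png')
np.set_printoptions(linewidth=250)
i=cv2.imread('pics/w2.png')[60:260,180:380]
cv2.imwrite('pics/c.png',np.hstack([cv2.resize(a,(400,400),interpolation=2),cv2.resize(i,(400,400),interpolation=2)]))
E
```

```text
stopper_grip [(0.95, [261.3, 164.0, 47.1, 53.0]), (0.7, [188.9, 64.6, 47.0, 40.4]), (0.56, [286.3, 27.0, 40.8, 54.1])]
stopper_foot [(0.81, [188.3, 64.3, 47.2, 42.2]), (0.78, [262.4, 167.1, 47.6, 56.4]), (0.74, [285.0, 30.1, 41.0, 54.3])]
tray []
3.75 [0.55784309 0.28345022 0.22820611] [[-0.619  0.786  0.003]
 [ 0.786  0.619  0.001]
 [-0.001  0.003 -1.   ]] [ 0.384  0.069  1.71   0.     1.359 -0.283]
[253.62880086 161.41243611]
cam [0.5149233  0.33482622 0.37914311]
```

View pics/c.png

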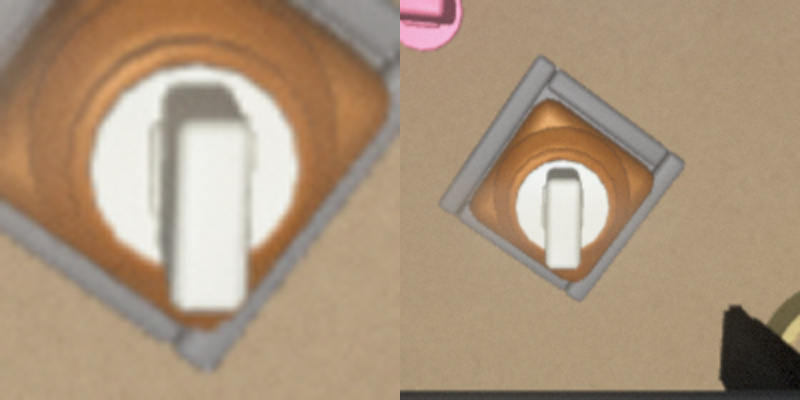

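```bash
python3 - <<'E'
from h import *
a=np.load('w1.npy',allow_pickle=True).item();b=np.load('w2.npy',allow_pickle=True).item()
X=tri([a,b],[(286.9,187.8),(261.5,171.5)]);print('platetop',X)
F=tri([a,b],[(284.1,179.4),(261,164)]);print('flange',F)
for z in(.128,.130,.132,.134):print(z,[onplane(a,286.9,187.8,z),onplane(b,261.5,171.5,z)], 'fl',onplane(a,284.1,179.4,z-.04),onplane(b,261,164,z-.04))
for c,p,q in((a,(250+214/5.714,150+122/5.714),(250+207.5/5.714,150+310/5.714)),(b,(180+162.5/2,60+179/2),(180+163/2,60+267.5/2))):
    d=onplane(c,*q,.13)-onplane(c,*p,.13);print('dir',np.degrees(np.arctan2(d[1],d[0])),np.linalg.norm(d))
o=env.observe();R=Ro.from_quat(o['ee_rot']).as_matrix();print(np.degrees(np.arctan2(R[1,0],R[0,0])))
t=env.capture('top')
E
```

```text
platetop [0.54728571 0.29854956 0.13822632]
flange [0.54818121 0.29796543 0.09735765]
0.128 [array([0.54973255, 0.29684288]), array([0.54862183, 0.2973114 ])] fl [0.55012448 0.29703767] [0.54931008 0.29650994]
0.13 [array([0.54926225, 0.29712018]), array([0.54835347, 0.29761016])] fl [0.54970319 0.29728375] [0.54907387 0.29677315]
0.132 [array([0.54879194, 0.29739748]), array([0.54808511, 0.29790891])] fl [0.5492819  0.29752984] [0.54883765 0.29703636]
0.134 [array([0.54832164, 0.29767478]), array([0.54781675, 0.29820766])] fl [0.54886061 0.29777592] [0.54860143 0.29729957]
dir -52.175077405360355 0.03527562492932141
dir -51.30509010213037 0.035357371061706055
128.20778649826178
```

Request:
arm_command:
  steps:
    - [[0.117,0.007,0.47,0,0,0,-1],[0.117,0.007,0.47,0,0,0,-1],[0.117,0.007,0.47,0,0,0,-1],[0.117,0.007,0.47,0,0,0,-1]]

```text
time: 4.3
ee_pos: [0.5488, 0.2979, 0.158]
ee_rot: [0.437, 0.9, 0.002, 0.001]
ft_force: [0.9, 0.5, 0.8]
width: 0.095
grip_force: 0.0
```

```bash
cat > st.py <<'E'
from h import *
import sys
for i in range(int(sys.argv[1]) if len(sys.argv)>1 else 3):
    o=env.observe();R=Ro.from_quat(o['ee_rot']).as_matrix();print(round(o['time'],2),o['ee_pos'].round(4),'yawx',np.degrees(np.arctan2(R[1,0],R[0,0])).round(2),'tilt',R[:2,2].round(4),o['ft_force'].round(1),o['ft_torque'].round(2),o['q'].round(3))
    env.capture('scene')
d=units(Ro.from_quat(o['ee_rot']),np.array([.5477,.298,.118])-o['ee_pos']);print(d)
E
python3 st.py
```

```text
4.3 [0.5488 0.2979 0.158 ] yawx 128.2 tilt [0.0039 0.0015] [0.9 0.5 0.8] [ 0.02 -0.14 -0.02] [ 0.411  0.119  1.777 -0.     1.241 -0.255]
4.35 [0.5489 0.2979 0.1581] yawx 128.19 tilt [0.004  0.0016] [0.6 0.6 0.2] [ 0.03 -0.17 -0.02] [ 0.411  0.119  1.777 -0.     1.241 -0.255]
4.4 [0.5487 0.2978 0.1578] yawx 128.19 tilt [0.0037 0.0016] [-1.3  0.1  0. ] [ 0.02 -0.14  0.04] [ 0.411  0.119  1.778 -0.     1.241 -0.255]
[0.006, -0.006, 0.265, 0.0, 0.0, 0.0]
```

Request:
arm_command:
  steps:
    - [[0.006,-0.006,0.265,0,0,0,-1],[0.006,-0.006,0.265,0,0,0,-1],[0.006,-0.006,0.265,0,0,0,-1],[0.006,-0.006,0.265,0,0,0,1],[0.006,-0.006,0.265,0,0,0,1],[0.006,-0.006,0.265,0,0,0,1],[0.006,-0.006,0.265,0,0,0,1],[0.006,-0.006,0.265,0,0,0,1]]
  newtons: 42

```text
time: 5.45
ee_pos: [0.546, 0.2976, 0.1154]
ee_rot: [0.437, 0.9, -0.0, -0.0]
ft_force: [0.0, 0.5, 0.4]
width: 0.0503
grip_force: 0.0
```

```bash
python3 st.py 2; python3 -c "
from h import *
o=env.observe();print(o['width'],o['grip_force'])"
```

```text
5.45 [0.546  0.2976 0.1154] yawx 128.2 tilt [-0.0001 -0.    ] [0.  0.5 0.4] [ 0.06 -0.1   0.05] [ 0.413  0.157  1.811 -0.     1.173 -0.254]
5.5 [0.546  0.2976 0.1153] yawx 128.2 tilt [-0.0002 -0.0001] [-0.4  1.5  0.4] [ 0.05 -0.13  0.02] [ 0.413  0.157  1.812  0.     1.173 -0.254]
[-0.005, 0.011, -0.018, 0.0, 0.0, 0.0]
0.04242705766837599 0.0
```

Request:
arm_command:
  steps:
    - [[-0.005,0.01,-0.015,0,0,0,1],[-0.005,0.01,-0.015,0,0,0,1],[-0.005,0.01,-0.015,0,0,0,1],[-0.005,0.01,-0.015,0,0,0,1],[-0.005,0.01,-0.015,0,0,0,1],[-0.005,0.01,-0.015,0,0,0,1]]
  newtons: 42

```text
time: 6.3
ee_pos: [0.5482, 0.2983, 0.1179]
ee_rot: [0.437, 0.9, 0.001, 0.0]
ft_force: [3.5, 2.2, -1.2]
width: 0.0139
grip_force: 42.0
```

```bash
python3 st.py 2; python3 -c "
from h import *
o=env.observe();print(o['width'],o['grip_force'])"
```

```text
6.3 [0.5482 0.2983 0.1179] yawx 128.19 tilt [0.0014 0.0008] [ 3.5  2.2 -1.2] [ 0.42 -0.79 -0.04] [ 0.412  0.158  1.806  0.     1.176 -0.254]
6.35 [0.5482 0.2982 0.1179] yawx 128.19 tilt [0.0014 0.0008] [ 3.6  2.5 -0.7] [ 0.46 -0.86 -0.12] [ 0.412  0.158  1.806  0.     1.176 -0.254]
[0.001, -0.004, -0.001, 0.0, 0.0, 0.0]
0.014054888303338618 41.9705468416214
```

Request:
arm_command:
  steps:
    - [[0,0,0,0,0,0.11,1],[0,0,-0.003,0,0,0.22,1],[0,0,-0.006,0,0,0.33,1],[0,0,-0.01,0,0,0.44,1],[0,0,-0.013,0,0,0.55,1],[0,0,-0.016,0,0,0.66,1],[0,0,-0.016,0,0,0.55,1],[0,0,-0.02,0,0,0.44,1],[0,0,-0.023,0,0,0.33,1],[0,0,-0.026,0,0,0.22,1],[0,0,-0.03,0,0,0.11,1],[0,0,-0.033,0,0,0,1]]

```text
time: 7.9
ee_pos: [0.5465, 0.298, 0.1206]
ee_rot: [0.435, 0.901, -0.001, -0.001]
ft_force: [2.9, 4.1, -6.7]
width: 0.0135
grip_force: 42.0
```

```bash
python3 st.py 2; python3 - <<'E'
from h import *
o=env.observe();print(o['width'],o['grip_force'])
s=env.capture('scene')
cv2.imwrite('pics/s1.png',cv2.resize(s['color'][190:290,140:260],(720,600),interpolation=2)[:,:,::-1])
E
```

```text
7.9 [0.5465 0.298  0.1206] yawx 128.49 tilt [-0.0029  0.0003] [ 2.9  4.1 -6.7] [ 0.89 -0.79 -0.17] [ 0.412  0.154  1.805  0.002  1.185 -0.26 ]
7.95 [0.5467 0.2978 0.1208] yawx 128.74 tilt [-0.0022 -0.0005] [ 4.4  1.5 -7.1] [ 0.39 -0.96  0.15] [ 0.412  0.154  1.805  0.     1.185 -0.264]
[-0.003, 0.006, 0.019, 0.0, 0.0, 0.0]
0.013689884922863639 41.98202133178711
```

View pics/s1.png

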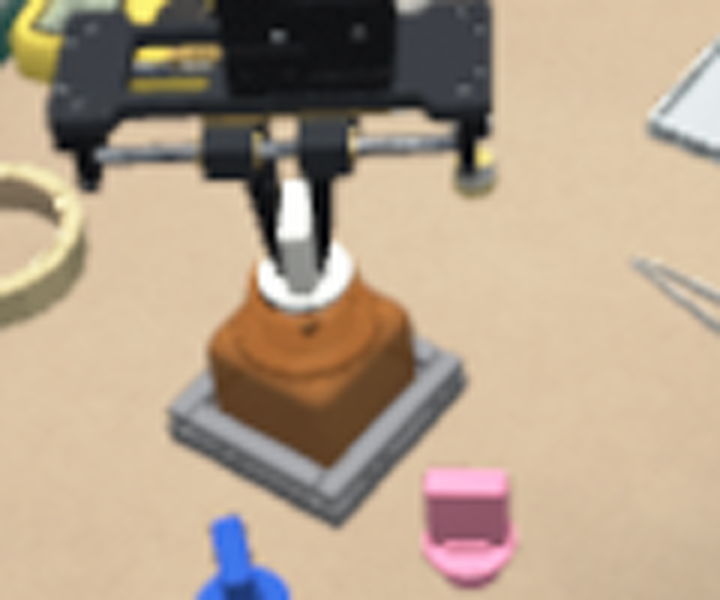

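The bottle is still seated in its holder (scene crop: base flush, at 310,420). The stopper is up about 3 mm, and the pull is 7 N. I'll keep going.

Request:
arm_command:
  steps:
    - [[0,0,0,0,0,0.11,1],[0,0,-0.003,0,0,0.22,1],[0,0,-0.006,0,0,0.33,1],[0,0,-0.01,0,0,0.44,1],[0,0,-0.013,0,0,0.55,1],[0,0,-0.016,0,0,0.66,1],[0,0,-0.016,0,0,0.55,1],[0,0,-0.02,0,0,0.44,1],[0,0,-0.023,0,0,0.33,1],[0,0,-0.026,0,0,0.22,1],[0,0,-0.03,0,0,0.11,1],[0,0,-0.033,0,0,0,1]]

```text
time: 9.55
ee_pos: [0.5467, 0.2981, 0.1265]
ee_rot: [0.436, 0.9, -0.0, -0.001]
ft_force: [2.0, 3.0, -7.2]
width: 0.0136
grip_force: 42.0
```

```bash
cat >> st.py <<'E'
print(o['width'],o['grip_force'])
s=env.capture('scene')
for k in('bottle','stopper_grip'):
    print(k,[(round(d['conf'],2),(np.array(d['extent'])*[512,384,512,384]).round(1).tolist()) for d in env.look_for(s,k)])
a=cv2.imread('pics/s1.png');g=s['color'][240:290,140:260,::-1];h=cv2.resize(a,(120,100),interpolation=3)[50:]
print('diff base',np.abs(g.astype(int)-h).mean(axis=(1,2)).round(1)[:35])
E
python3 st.py 1
```

```text
9.55 [0.5467 0.2981 0.1265] yawx 128.3 tilt [-0.0026  0.0004] [ 2.   3.  -7.2] [ 0.88 -0.5  -0.17] [ 0.412  0.148  1.801  0.002  1.195 -0.257]
[-0.005, 0.005, 0.057, 0.0, 0.0, 0.0]
0.01362530833920005 41.96146845817566
bottle [(0.58, [191.8, 252.8, 29.6, 29.2])]
stopper_grip [(0.82, [218.6, 277.1, 16.6, 18.5]), (0.59, [190.9, 231.9, 13.9, 24.9])]
diff base [6.9 2.2 1.2 1.2 1.  1.  0.8 0.7 0.8 0.8 0.7 0.8 0.9 0.8 0.8 0.8 0.8 0.8
 0.9 0.9 0.9 1.  1.  1.  1.  1.  1.  1.2 1.  0.9 1.1 1.1 1.  1.2 0.9]
```

Request:
arm_command:
  steps:
    - [[0,0,0,0,0,0.11,1],[0,0,-0.003,0,0,0.22,1],[0,0,-0.006,0,0,0.33,1],[0,0,-0.01,0,0,0.44,1],[0,0,-0.013,0,0,0.55,1],[0,0,-0.016,0,0,0.66,1],[0,0,-0.016,0,0,0.55,1],[0,0,-0.02,0,0,0.44,1],[0,0,-0.023,0,0,0.33,1],[0,0,-0.026,0,0,0.22,1],[0,0,-0.03,0,0,0.11,1],[0,0,-0.033,0,0,0,1]]

```text
time: 11.25
ee_pos: [0.5477, 0.2975, 0.1335]
ee_rot: [0.436, 0.9, -0.001, 0.0]
ft_force: [0.2, -0.1, -0.2]
width: 0.0141
grip_force: 42.0
```

```bash
python3 st.py 1
```

```text
11.25 [0.5477 0.2975 0.1335] yawx 128.31 tilt [-0.0004 -0.0011] [ 0.2 -0.1 -0.2] [ 0.04 -0.16  0.05] [ 4.120e-01  1.420e-01  1.795e+00 -1.000e-03  1.205e+00 -2.560e-01]
[0.002, 0.002, 0.103, 0.0, 0.0, 0.0]
0.014056833271289003 41.978076696395874
bottle [(0.9, [192.2, 253.7, 38.4, 33.1])]
stopper_grip [(0.69, [179.4, 286.0, 18.3, 25.8]), (0.59, [217.2, 277.2, 16.5, 19.4]), (0.57, [189.3, 228.4, 14.7, 26.0])]
diff base [8.9 4.9 2.6 1.8 1.7 1.5 1.5 1.4 1.4 1.4 1.3 1.4 1.5 1.3 1.3 1.4 1.4 1.4
 1.4 1.5 1.6 1.6 1.6 1.6 1.6 1.7 1.6 1.8 1.5 1.6 1.8 1.6 1.7 1.9 1.5]
```

Request:
arm_command:
  steps:
    - [[0,0,0,0,0,0.11,1],[0,0,-0.003,0,0,0.22,1],[0,0,-0.006,0,0,0.33,1],[0,0,-0.01,0,0,0.44,1],[0,0,-0.013,0,0,0.55,1],[0,0,-0.016,0,0,0.66,1],[0,0,-0.016,0,0,0.55,1],[0,0,-0.02,0,0,0.44,1],[0,0,-0.023,0,0,0.33,1],[0,0,-0.026,0,0,0.22,1],[0,0,-0.03,0,0,0.11,1],[0,0,-0.033,0,0,0,1]]

```text
time: 12.95
ee_pos: [0.5476, 0.2978, 0.1377]
ee_rot: [0.436, 0.9, -0.0, -0.0]
ft_force: [-0.6, 0.5, -0.5]
width: 0.0144
grip_force: 42.0
```

```bash
python3 st.py 1
```

```text
12.95 [0.5476 0.2978 0.1377] yawx 128.3 tilt [-0.0003 -0.0005] [-0.6  0.5 -0.5] [ 0.04 -0.07  0.02] [ 0.412  0.138  1.792 -0.     1.212 -0.256]
[0.001, 0.001, 0.132, 0.0, 0.0, 0.0]
0.014359955203344883 41.97804093360901
bottle [(0.62, [192.1, 251.8, 34.1, 35.0])]
stopper_grip [(0.71, [217.5, 277.4, 14.4, 22.7]), (0.46, [188.8, 226.9, 15.1, 23.4])]
diff base [10.1  5.4  3.   2.2  2.1  1.9  1.9  1.8  1.8  1.8  1.7  1.8  1.8  1.7
  1.7  1.8  1.8  1.9  1.8  1.8  1.9  2.   1.9  2.1  2.   2.   2.   2.3
  1.8  2.   2.1  2.   2.1  2.4  1.8]
```

Free: 20 mm up with no load. I'll lift, then carry it to the tray.

Request:
arm_command:
  steps:
    - [[0,0,-0.1,0,0,0,1],[0,0,-0.25,0,0,0,1],[0,0,-0.4,0,0,0,1],[0,0,-0.4,0,0,0,1]]

```text
time: 13.65
ee_pos: [0.5493, 0.2987, 0.2012]
ee_rot: [0.437, 0.899, 0.002, 0.002]
ft_force: [-0.3, -0.7, -1.0]
width: 0.014
grip_force: 42.0
```

Request:
arm_command:
  steps:
    - [[-0.17,-0.2,0,0,0,0,1],[-0.34,-0.41,0,0,0,0,1],[-0.51,-0.62,0,0,0,0,1],[-0.685,-0.827,0,0,0,0,1]]

```text
time: 14.15
ee_pos: [0.5128, 0.1393, 0.1966]
ee_rot: [0.437, 0.899, -0.0, -0.0]
ft_force: [1.1, -0.4, -1.2]
width: 0.0138
grip_force: 42.0
```

Request:
arm_command:
  steps:
    - [[-0.17,-0.2,0,0,0,0,1],[-0.34,-0.41,0,0,0,0,1],[-0.51,-0.62,0,0,0,0,1],[-0.685,-0.827,0,0,0,0,1],[-0.685,-0.827,0,0,0,0,1]]

```text
time: 14.78
ee_pos: [0.479, -0.0187, 0.1968]
ee_rot: [0.439, 0.899, -0.0, -0.0]
ft_force: [0.0, 0.9, -0.9]
width: 0.0138
grip_force: 42.0
```

```bash
python3 look.py w3; python3 st.py 1; python3 - <<'E'
from h import *
s=env.capture('scene');w=cv2.imread('pics/w3.png')
for k in('stopper_foot',):
    print(k,[(round(d['conf'],2),(np.array(d['extent'])*[512,384,512,384]).round(1).tolist()) for d in env.look_for(s,k)])
cv2.imwrite('pics/d.png',np.hstack([cv2.resize(w,(400,300)),cv2.resize(s['color'][150:285,150:330,::-1],(400,300))]))
for z in (.10,.15): print(proj(s,[.48,-.017,z]))
E
```

```text
stopper_grip [(0.57, [255.7, 240.0, 71.4, 99.7])]
stopper_foot [(0.85, [257.2, 241.0, 72.7, 102.6])]
tray [(0.56, [254.8, 155.6, 160.0, 136.7])]
14.975 [ 0.47978018 -0.01623774  0.19715254] [[-0.619  0.786 -0.   ]
 [ 0.786  0.619  0.   ]
 [ 0.001 -0.    -1.   ]] [-0.146 -0.241  2.053  0.     1.331 -0.813]
[ 661.76158765 -143.06342162]
cam [0.43695611 0.03429789 0.35247531]
14.97 [ 0.4798 -0.0162  0.1972] yawx 128.23 tilt [-0.0004  0.0004] [-0.   0.2 -1.2] [ 0.06 -0.14  0.01] [-0.146 -0.241  2.053  0.     1.331 -0.813]
[1.365, 1.652, 0.528, 0.0, 0.0, 0.0]
0.013954784111294001 41.97721302509308
bottle [(0.66, [193.3, 249.8, 32.2, 36.1])]
stopper_grip [(0.66, [274.0, 161.5, 14.8, 23.1]), (0.64, [179.3, 287.8, 20.0, 24.7]), (0.55, [219.1, 275.8, 17.8, 16.1])]
diff base [12.4  7.7  5.3  4.4  4.5  4.3  4.2  4.2  4.2  4.2  4.1  4.2  4.2  4.
  4.   4.   4.1  4.1  4.1  4.1  4.3  4.2  4.2  4.4  4.4  4.5  4.6  4.8
  4.4  4.5  4.6  4.4  4.7  4.9  4.5]
stopper_foot [(0.76, [178.9, 287.0, 11.6, 26.1]), (0.57, [215.7, 280.2, 10.7, 20.7])]
[273.26951819 183.77367843]
[273.97636996 171.13249386]
```

View pics/d.png

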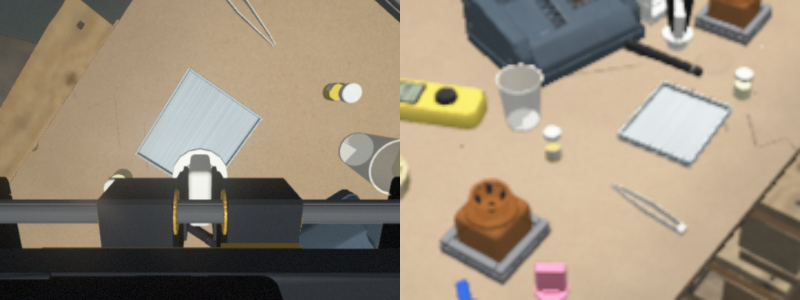

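The scene crop shows the bottle in its holder with an open neck at (490,195). The wrist view shows the stopper held upright, with the tray's corners at (190,70), (260,120) and (137,153). I'll check the tray centre.

```bash
python3 - <<'E'
from h import *
w=np.load('w3.npy',allow_pickle=True).item()
print([onplane(w,u*1.28,v*1.28,.013) for u,v in((190,70),(260,120),(137,153),(198.5,136.5))])
E
```

```text
[array([0.41725873, 0.03854396]), array([0.53095577, 0.04529068]), array([ 0.42634068, -0.09499411]), array([ 0.47952419, -0.02367708])]
```

Request:
arm_command:
  steps:
    - [[-0.026,-0.02,0.35,0,0,0,1],[-0.026,-0.02,0.65,0,0,0,1],[-0.026,-0.02,0.85,0,0,0,1],[-0.026,-0.02,0.95,0,0,0,1],[-0.026,-0.02,0.97,0,0,0,1],[-0.026,-0.02,0.97,0,0,0,1]]

```text
time: 16.02
ee_pos: [0.4809, -0.022, 0.0531]
ee_rot: [0.437, 0.9, 0.0, 0.001]
ft_force: [0.2, -0.3, -0.4]
width: 0.0138
grip_force: 42.0
```

```bash
python3 st.py 2 | head -2
```

```text
16.02 [ 0.4809 -0.022   0.0531] yawx 128.21 tilt [ 0.002  -0.0003] [ 0.2 -0.3 -0.4] [ 0.03 -0.12 -0.01] [-0.157 -0.071  2.165  0.     1.045 -0.824]
16.07 [ 0.4811 -0.022   0.0534] yawx 128.2 tilt [ 0.0026 -0.0004] [ 0.4 -0.1 -0.3] [ 0.04 -0.13  0.  ] [-0.157 -0.071  2.165  0.     1.045 -0.824]
```

Ease down in small steps until contact (expected at TCP z of about 0.045).

Request:
arm_command:
  steps:
    - [[0,0,0.015,0,0,0,1],[0,0,0.03,0,0,0,1],[0,0,0.04,0,0,0,1],[0,0,0.04,0,0,0,1]]

```text
time: 16.77
ee_pos: [0.4796, -0.0219, 0.0456]
ee_rot: [0.437, 0.9, -0.0, -0.0]
ft_force: [-0.2, -0.2, -0.3]
width: 0.0137
grip_force: 42.0
```

Request:
arm_command:
  steps:
    - [[0,0,0.006,0,0,0,1],[0,0,0.012,0,0,0,1],[0,0,0.012,0,0,0,1]]

```text
time: 17.15
ee_pos: [0.48, -0.0219, 0.0448]
ee_rot: [0.437, 0.9, -0.0, -0.0]
ft_force: [-2.9, 0.2, 5.2]
width: 0.0137
grip_force: 42.0
```

Contact at 5 N, at the expected height. Release and retreat.

Request:
arm_command:
  steps:
    - [[0,0,-0.003,0,0,0,1],[0,0,-0.003,0,0,0,0.6],[0,0,-0.003,0,0,0,0],[0,0,-0.003,0,0,0,-0.2],[0,0,-0.003,0,0,0,-0.2],[0,0,-0.003,0,0,0,-0.2]]

```text
time: 17.9
ee_pos: [0.4799, -0.0219, 0.0446]
ee_rot: [0.437, 0.9, 0.0, 0.0]
ft_force: [0.5, 1.1, 0.6]
width: 0.0533
grip_force: 0.0
```

Request:
arm_command:
  steps:
    - [[0,0,-0.1,0,0,0,-0.2],[0,0,-0.3,0,0,0,-0.2],[0,0,-0.6,0,0,0,-0.2],[0,0,-0.9,0,0,0,-0.2],[0,0,-0.9,0,0,0,-0.2],[0,0,-0.9,0,0,0,-0.2]]

```text
time: 18.65
ee_pos: [0.4797, -0.0219, 0.18]
ee_rot: [0.437, 0.9, 0.0, 0.0]
ft_force: [-0.4, 0.4, -1.6]
width: 0.0569
grip_force: 0.0
```

```bash
python3 look.py w4; python3 - <<'E'
from h import *
s=env.capture('scene');w=cv2.imread('pics/w4.png')
cv2.imwrite('pics/e.png',np.hstack([cv2.resize(w,(400,300)),cv2.resize(s['color'][150:285,150:330,::-1],(400,300))]))
E
```

```text
stopper_grip [(0.97, [256.8, 180.1, 38.4, 53.3])]
stopper_foot [(0.95, [256.5, 181.7, 42.6, 53.7])]
tray [(0.93, [255.6, 168.4, 168.7, 172.0])]
18.85 [ 0.47893066 -0.02173589  0.17805961] [[-0.618  0.786 -0.003]
 [ 0.786  0.618  0.   ]
 [ 0.002 -0.002 -1.   ]] [-0.157 -0.225  2.072  0.     1.298 -0.824]
[ 704.05903229 -169.73883086]
cam [0.43719413 0.03097807 0.33557147]
```

View pics/e.png

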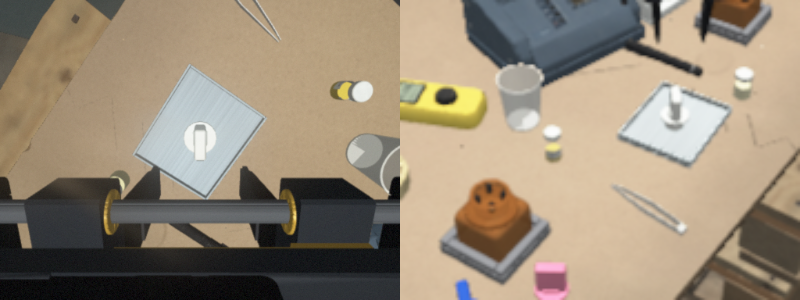

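The stopper stands upright in the middle of the tray (wrist 200,138; scene 675,108), the bottle is seated in its holder, and the gripper is clear.

```bash
python3 -c "
from bench import env
print(env.finish_job())"
```

```text
the job is handed in; nothing more can be done
None
```

The seized stopper is out and stands upright on its foot in the steel tray, the bottle is still seated in its holder, and the job was handed in at about 19 s with the gripper clear.

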